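# Mount the support ring over the stirrer

### The job

Take the post that carries the support ring out of the wooden rack and slide it down into the spring-plunger post holder next to the magnetic stirrer, gently past the plunger until it sits fully home on the depth stop hidden in the bore; the stop is only held by friction and sets the ring's height, so feel for it and do not drive it down. Leave the post there released, upright, with its ring centred over the stirrer's round plate, and leave the spare posts, glassware and tools alone.

Things in the scene. Friction and masses are not known exactly. Their poses are not given: they have to be found in the camera images.
- ring_post: Steel post, 14 mm across, 165 mm long, about 0.21 kg, upright in one of the rack's three bores (foot 12 mm above the bench, leaning up to 0.035 rad in the loose bore). Origin: centre of its foot, z up the post. The foot's lowest 6 mm taper to 9 mm. A boss and rod carry a ring along the body's +x. The topmost 60 mm of the post are bare: grip there, from above.
- post_foot (a point): Centre of the ring post's foot (same point as its origin).
- post_top (a point): Centre of the ring post's top end, 165 mm above the foot.
- ring_centre (a point): Centre of the level support ring (8 mm steel bar, 60 mm inside, 76 mm outside): 85 mm along the post body's +x from the post's axis, 95 mm above the foot. It hangs on a rod from an aluminium clamp boss (26 x 22 mm, 20 mm high, black thumbscrew on the side away from the ring), rigid with the post.
- station: Fixed aluminium base plate (200 x 130 x 10 mm) with an upright round dark steel post holder (32 mm outside, rim 76 mm above the bench) and a blue magnetic stirrer (104 x 112 mm). Origin: on the holder's bore axis at bench level; +x points from the bore to the stirrer plate. The bore is upright, 15.5 mm wide, with a 3 mm, 45 degree lead-in at its mouth.
- bore_mouth (a point): Centre of the holder's mouth at rim height, 76 mm above the bench, on the bore axis. Hidden in the bore is a brass depth stop: its top lies anywhere from 30 to 54 mm below the rim and is not measured, so the landing must be felt, as a firm rise above the plunger's drag. It yields to a steady 13 N (on top of the drag) and slides down, losing its setting; 2 mm spoils it.
- plate_centre (a point): Centre of the top of the stirrer's white round plate (92 mm across, 58 mm above the bench), 85 mm from the bore axis along the station's +x.
- post_rack: Fixed wooden rack, 66 x 186 x 66 mm, with three upright bores 15.4 mm wide in a row along its y axis, 60 mm apart, floor of the bores 12 mm above the bench. Origin: centre of its underside.
- spare_post_a: Plain steel post 14 mm in diameter, 100 mm long, standing in another bore of the rack. Not part of the job. Origin: centre of its foot.
- spare_post_b: A second plain post, the same as spare_post_a, in the third bore. Not part of the job.
- erlenmeyer: Small conical glass flask, 66 mm wide, 89 mm high. Bystander; origin under its centre.
- beaker: Glass beaker, 68 mm wide, 85 mm high. Bystander; origin under its centre.
- syringe: Plastic syringe lying on the bench, about 130 mm long. Bystander.
- solvent_bottle: Amber glass bottle, 60 mm wide, 100 mm high. Bystander; origin under its centre.
- vial: Small glass vial, 28 mm wide, 55 mm high. Bystander; origin under its centre.
- screwdriver: Screwdriver with a red handle lying on the bench to the right of the stirrer. Bystander.
- plunger_barrel (a point): Middle of the brass barrel of the spring plunger on the holder's -x side, 18 mm below the rim. Its 10 mm ball stands 3 mm into the bore and yields sideways at 8 to 11 N: pushing the tapered foot past it takes a bump of 6 to 12 N, then the post drags at 4 to 10 N while it slides, more than its weight, so it does not sink home by itself. Over 70 N of contact on the holder counts as forcing.
There are look-alikes about, which are no part of the job. Leave any purple look-alike of the station alone.

How it is judged:
By the outcome, as a careful person would: the job done as asked, in the order asked, and still so for the second after the job is handed in, with the robot touching nothing.
It also fails if it takes over 40 s, if anything falls off the work surface, if the arm or the gripper's body presses on something with over 40 N, if the wrist force passes 120 N, or if a joint passes its speed limit or range.

### The arm

A 6-joint arm with a two-finger parallel gripper is mounted at the origin on the work surface. World frame = base frame: x ahead of the robot, y to its left, z up, the work surface at z = 0. Lengths are in mm, angles in rad, forces in N, time in s.
With the tool pointing down it reaches from about 350 to 925 mm from the base axis. Payload 6.4 kg.
Tool frame: the origin (TCP) lies midway between the tips of the shut fingers; the grasp point (between the pads) lies 19 mm behind it (env.pinch_z is the distance from the TCP to the grasp point, in mm); z points along the fingers, y is the line along which they close (so a half turn about z gives the same grasp; the last joint's range is limited). The gripper opens to 85 mm and grips with 20 to 120 N. Pads are 22 mm wide; open, the fingers measure 114 mm over their backs; the gripper's body (76 mm by 85 mm) begins 54 mm behind the grasp point. The pads swing forward as they close: fully open they stand 13 mm farther back than shut.
Start: joints at [-1.375, 0.245, 1.558, -0, 1.339, -0.174], TCP at [234.934, -606.069, 196.99] pointing down, gripper open.
Joint ranges: [-3.13, 3.13], [-1.02, 2.26], [0.13, 2.54], [-0.95, 4.09], [0.21, 2.88], [-2.74, 2.74]. Speed limits (rad/s): [2.57, 2.57, 3.14, 3.14, 3.14, 3.14].

### API

Orientations are given as a unit quaternion [x, y, z, w].
In Python, from workcell import env gives the robot as it stands. Calls block until the motion is done:
- env.move_ptp(position, orientation): joint-space move of the TCP to a pose.
- env.line_to(position, attitude=None, velocity=150, force_limit=None): straight line of the TCP; attitude=None keeps the orientation; velocity is the mean speed in mm/s. With force_limit (N) it stops when the force on the tool has changed by that much, and returns True; else False.
- env.set_joints(angles): joint-space move.
- env.gripper_open() and env.gripper_close(squeeze=None): open the fingers fully, or close them until they stop; squeeze is the grip in N (None keeps the last).
- env.pause(seconds).
- env.inverse_kinematics(position, orientation): joint angles nearest the present ones, or None.
- env.get_obs(): the state.
- env.camera(name): name is "scene" or "top" or "wrist"; returns (picture, depth): 384x512x3 uint8, red, green, blue; 384x512 float32, mm along the optical axis (not along the pixel's ray), 0 where there is no reading.
- env.camera_params(name): a dict with "fx", "fy", "cx", "cy" (pixels), "position" and "attitude" of the camera in the world; the wrist camera has in their place "tool_from_camera" (4x4, takes a point from camera to tool coordinates, whose origin is the TCP and whose axes are the flange's). Camera axes: x right, y down, z forward; pixel columns grow to the right and rows downward; lengths in mm; the calibration is good to about 2 mm. The wrist camera is an equidistant fisheye: a pixel r from the principal point sees the ray r / f radians off the axis. A picture is of the moment at which its call begins: read the wrist's pose just before it. camera_params takes no time and is no camera call.
A pose or a line that the arm cannot do raises env.MotionError and nothing moves.
- env.hand_in(): hands the job in; it is judged then, once.
The state is a dict: "t": time; "qpos": joint angles; "qvel": joint speeds; "joint_efforts": joint torques, N m; "eef_pos": TCP position; "ee_rot": TCP orientation; "wrist_force": force on the tool from outside, world axes, zero at the start; "torque": the same for the moment, N m; "gripper_width": finger opening in mm; "grip_force": force on a finger pad.
Only numpy, scipy, OpenCV 4.12 (cv2) and the standard library are available. Lean on these libraries where they do the work, as an engineer would, in place of code of your own. Each camera call takes 0.05 s, during which the arm holds its last target. There are 200 camera calls.

## Working session

There is one attempt and no reset: what is moved stays moved. The work goes in short steps, each a Python script; the robot and the scene stay as the last script left them, time stands still between calls to the robot, and variables do not carry over. Pictures are saved under pics/ and viewed, at most 10 in all, crops included, and the job is handed in when it is done.

```bash
mkdir -p pics; ls
cat > h.py <<'E'
import numpy as np, cv2
from scipy.spatial.transform import Rotation as R
from workcell import env
def grab(n):
    p,d=env.camera(n); np.savez(''+n+'.npz',p=p,d=d); return p,d
def load(n):
    z=np.load(''+n+'.npz'); return z['p'],z['d']
def cam(n):
    c=env.camera_params(n); return c,R.from_quat(c['attitude']).as_matrix() if np.size(c['attitude'])==4 else np.array(c['attitude']),np.array(c['position'])
def cloud(n,d):
    c,M,t=cam(n); v,u=np.indices(d.shape)
    P=np.stack([(u-c['cx'])/c['fx']*d,(v-c['cy'])/c['fy']*d,d],-1)
    W=P@M.T+t; W[d<=0]=np.nan; return W
def onplane(n,u,v,z):
    c,M,t=cam(n); r=M@np.array([(u-c['cx'])/c['fx'],(v-c['cy'])/c['fy'],1.]); return t+r*(z-t[2])/r[2]
E
python3 - <<'E'
from h import *
for n in('scene','top'):
    p,d=grab(n); cv2.imwrite(f'pics/{n}0.png',cv2.resize(p[...,::-1],(800,600),interpolation=cv2.INTER_CUBIC)); print(n,env.camera_params(n),(d>0).mean())
o=env.get_obs(); print(o)
print(env.camera_params('wrist'))
E
```

```text
pics
scene {'fx': 404.6321941826763, 'fy': 404.6321941826763, 'cx': 254.8902233063468, 'cy': 188.72970260079924, 'position': array([894.18839564, 505.76685949, 856.03986738]), 'attitude': array([ 0.26105178,  0.89395801, -0.346964  , -0.11093699])} 0.9960734049479166
top {'fx': 404.919553602594, 'fy': 404.919553602594, 'cx': 252.11085578503753, 'cy': 192.7061486461526, 'position': array([ 310.78945372,  -66.65555188, 1222.93016206]), 'attitude': array([ 0.71308431, -0.69617115,  0.05625111, -0.06076439])} 0.9961039225260416
{'t': 0.1, 'qpos': array([-1.37510126e+00,  2.45772055e-01,  1.55892498e+00,  1.67648312e-05,
        1.33867090e+00, -1.74046229e-01]), 'qvel': array([ 0.00062018, -0.00017065,  0.00046971, -0.00057506, -0.00027115,
       -0.00094488]), 'joint_efforts': array([ 9.86135478e-05, -4.30670929e+01, -3.27128363e+01, -2.36159140e-04,
        2.82106572e-03, -1.59732690e-05]), 'eef_pos': array([ 234.82368068, -605.49145088,  195.95509586]), 'ee_rot': array([ 9.82960004e-01,  1.83817414e-01, -1.45255853e-06, -8.87672615e-04]), 'wrist_force': array([-0.19156278, -0.82197532,  0.16070988]), 'torque': array([ 0.0196561 , -0.02399517,  0.02416536]), 'grip_force': 0.0, 'gripper_width': 85.46208041013968}
{'fx': 297.3186396354542, 'fy': 297.3186396354542, 'cx': 258.2583138868398, 'cy': 198.5039553237668, 'tool_from_camera': array([[ 1.60940605e-03, -9.64437583e-01, -2.64305806e-01,
         6.60416364e+01],
       [ 9.99997942e-01,  1.22576839e-03,  1.61640653e-03,
        -4.91483833e-02],
       [-1.23494551e-03, -2.64307863e-01,  9.64437571e-01,
        -1.75853785e+02],
       [ 0.00000000e+00,  0.00000000e+00,  0.00000000e+00,
         1.00000000e+00]])}
```

View pics/scene0.png

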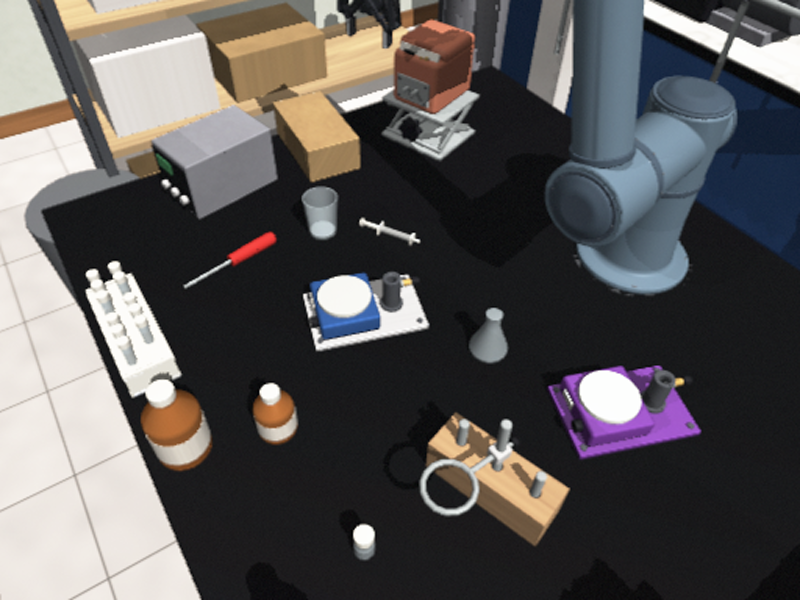

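View pics/top0.png

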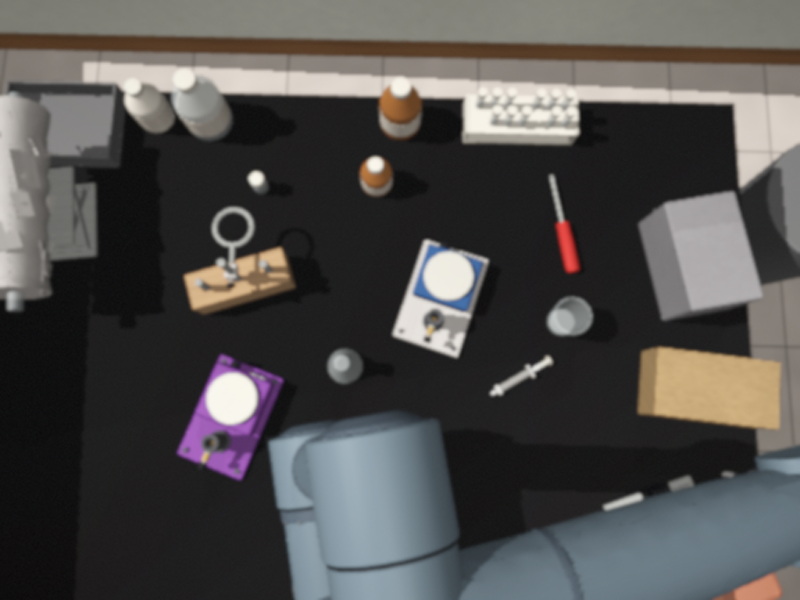

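The scene view shows two stations: blue stirrer on an aluminium plate at (365,305), and a purple one at (620,410). The blue one fits and the purple is excluded. The ring post stands in the middle bore of the rack at (503,440), with its ring at (450,487). The plain posts at (463,432) and (538,484) are the spares. In the top view the blue plate is at (447,275), its holder at (433,320), the ring at (233,227) and the post top near (222,264).

Run:
```python
from h import *
ps={}
for n in('top','scene'):
    p,d=load(n); W=cloud(n,d); z=W[...,2]; f=p.astype(int)
    hsv=cv2.cvtColor(p,cv2.COLOR_RGB2HSV)
    s=0.64
    def box(x0,y0,x1,y1):
        m=np.zeros(z.shape,bool); m[int(y0*s):int(y1*s),int(x0*s):int(x1*s)]=1; return m
    B=dict(top=dict(st=(385,235,495,360),rk=(175,195,305,315)),scene=dict(st=(300,265,430,350),rk=(410,405,575,550)))[n]
    st,rk=box(*B['st']),box(*B['rk'])
    # disc: white blob, ray on z=58
    m=st&(f.min(2)>190)&(abs(z-58)<8)
    cs=cv2.findContours(m.astype(np.uint8),0,1)[0]; c=max(cs,key=cv2.contourArea)
    pl=np.array([onplane(n,u,v,58)[:2] for u,v in c[:,0]]); (x,y),r=cv2.minEnclosingCircle(pl.astype(np.float32))
    print(n,'disc',x,y,'r',r,'z',np.nanmedian(z[m]), 'mean',W[m].mean(0))
    m=st&(z>66)&(z<90); v,u=np.nonzero(m); print(' holder',m.sum(),W[m].mean(0),'z hi',np.percentile(z[m],90),'pix',u.mean(),v.mean(), 'range',u.min(),u.max(),v.min(),v.max())
    pl=np.array([onplane(n,a,b,76)[:2] for a,b in zip(u,v)]); print('  minenc',cv2.minEnclosingCircle(pl.astype(np.float32)))
    m=rk&(z>125)&(z<200); v,u=np.nonzero(m); print(' post',m.sum(),W[m].mean(0),W[m].max(0),u.min(),u.max(),v.min(),v.max())
    t=rk&(z>165)&(z<195);v,u=np.nonzero(t); print('  top',t.sum(),W[t].mean(0), 'ray', onplane(n,u.mean(),v.mean(),177) if t.any() else '',list(zip(u,v))[:30])
    m=rk&(z>95)&(z<120)&(f.min(2)>100); v,u=np.nonzero(m)
    k=max(cv2.findContours(m.astype(np.uint8),0,1)[0],key=cv2.contourArea)
    np.set_printoptions(precision=1,suppress=True)
    print('  ringband',m.sum(),np.median(W[m],0))
    img=cv2.resize(p[...,::-1][int(B['rk'][1]*s)-10:int(B['rk'][3]*s)+5,int(B['rk'][0]*s):int(B['rk'][2]*s)],None,fx=4.5,fy=4.5,interpolation=2)
    im2=cv2.resize(p[...,::-1][int(B['st'][1]*s)-10:int(B['st'][3]*s)+5,int(B['st'][0]*s):int(B['st'][2]*s)],None,fx=4.5,fy=4.5,interpolation=2)
    ps[n]=(img,im2)
L=sum(map(list,[ps['top'],ps['scene']]),[])
can=np.zeros((600,800,3),np.uint8)
for i,a in enumerate(L):
    a=cv2.resize(a,None,fx=min(400/a.shape[1],300/a.shape[0]),fy=min(400/a.shape[1],300/a.shape[0])); y,x=300*(i//2),400*(i%2); can[y:y+a.shape[0],x:x+a.shape[1]]=a[:300,:400]
cv2.imwrite('pics/crop1.png',can)
```

```text
top disc 558.2254638671875 -156.51194763183594 r 46.01342010498047 z 57.54134987180237 mean [ 557.62938746 -156.64324116   57.54807849]
 holder 87 [ 473.96129751 -131.59676062   74.09801528] z hi 77.26838698729739 pix 277.9310344827586 203.24137931034483 range 272 283 197 218
  minenc ((461.9327087402344, -128.5772247314453), 31.155467987060547)
 post 55 [543.72832634 234.7947568  160.18251141] [553.76305673 243.4010025  179.24161339] 139 149 165 174
  top 30 [545.2978483 236.0116717 174.5908922] ray [544.76463529 235.32593992 177.        ] [(np.int64(142), np.int64(165)), (np.int64(140), np.int64(166)), (np.int64(141), np.int64(166)), (np.int64(142), np.int64(166)), (np.int64(143), np.int64(166)), (np.int64(139), np.int64(167)), (np.int64(140), np.int64(167)), (np.int64(141), np.int64(167)), (np.int64(142), np.int64(167)), (np.int64(143), np.int64(167)), (np.int64(144), np.int64(167)), (np.int64(139), np.int64(168)), (np.int64(140), np.int64(168)), (np.int64(141), np.int64(168)), (np.int64(142), np.int64(168)), (np.int64(143), np.int64(168)), (np.int64(144), np.int64(168)), (np.int6
[... 1145 characters left out ...]
t64(321), np.int64(270)), (np.int64(322), np.int64(270)), (np.int64(323), np.int64(270)), (np.int64(324), np.int64(270)), (np.int64(325), np.int64(270)), (np.int64(326), np.int64(270)), (np.int64(320), np.int64(271)), (np.int64(321), np.int64(271)), (np.int64(322), np.int64(271)), (np.int64(323), np.int64(271)), (np.int64(324), np.int64(271)), (np.int64(325), np.int64(271)), (np.int64(326), np.int64(271)), (np.int64(320), np.int64(272)), (np.int64(321), np.int64(272)), (np.int64(322), np.int64(272)), (np.int64(323), np.int64(272)), (np.int64(324), np.int64(272)), (np.int64(325), np.int64(272)), (np.int64(326), np.int64(272)), (np.int64(320), np.int64(273))]
  ringband 663 [601.8 241.2 109. ]
```

View pics/crop1.png

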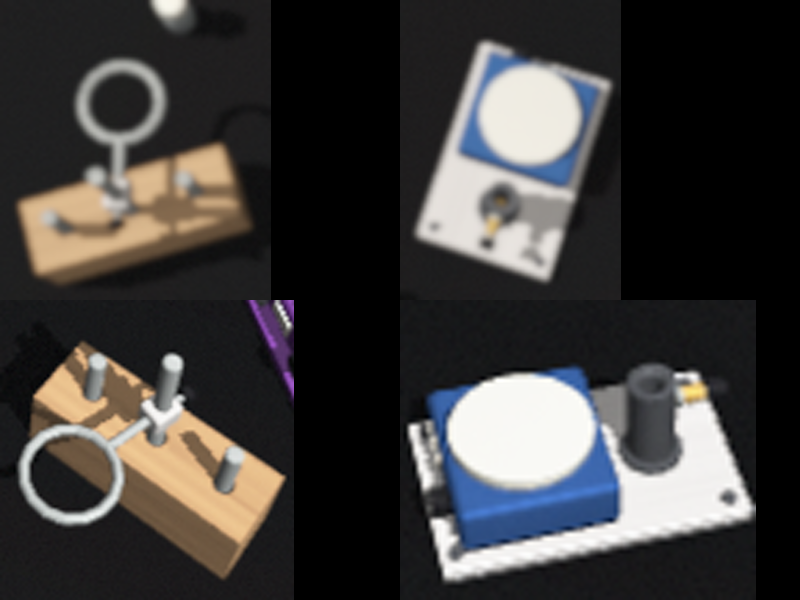

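The crop confirms both: the post with boss, rod and ring is in the middle bore, and the holder with the brass plunger is beside the blue stirrer. Next I'll take wrist close-ups of the holder and then of the rack.

```bash
cat >> h.py <<'E'
def q(a): return [np.cos(a/2),np.sin(a/2),0,0]
def wgrab(n):
    o=env.get_obs(); p,d=env.camera('wrist'); np.savez(''+n+'.npz',p=p,d=d,pos=o['eef_pos'],rot=o['ee_rot']); return o
def wload(n): z=np.load(''+n+'.npz'); return z['p'],z['d'],z['pos'],z['rot']
def wrays(n):  # origin, unit rays (world) per pixel, cloud
    p,d,pos,rot=wload(n); c=env.camera_params('wrist'); T=np.array(c['tool_from_camera']); M=R.from_quat(rot).as_matrix()
    v,u=np.indices(d.shape); x=(u-c['cx'])/c['fx']; y=(v-c['cy'])/c['fy']; r=np.hypot(x,y)+1e-9
    D=np.stack([x/r*np.sin(r),y/r*np.sin(r),np.cos(r)],-1)
    A=M@T[:3,:3]; o=pos+M@T[:3,3]; Dw=D@A.T
    W=o+Dw*(d/np.cos(r))[...,None]; W[d<=0]=np.nan
    return o,Dw,W
def wproj(n,X):
    p,d,pos,rot=wload(n); c=env.camera_params('wrist'); T=np.array(c['tool_from_camera']); M=R.from_quat(rot).as_matrix()
    P=(np.asarray(X)-pos)@M; P=(P-T[:3,3])@T[:3,:3]; h=np.hypot(P[...,0],P[...,1]); t=np.arctan2(h,P[...,2])
    return np.stack([c['cx']+c['fx']*t*P[...,0]/h,c['cy']+c['fy']*t*P[...,1]/h],-1)
E
python3 - <<'E'
from h import *
import sys
env.move_ptp([477,-131,240],q(1.28)); env.pause(.2); wgrab('w_st'); print(env.get_obs()['t'],env.get_obs()['qpos'])
env.move_ptp([510,50,300],q(1.4)); env.move_ptp([548,237,260],q(np.pi/2)); env.pause(.2); wgrab('w_rk'); o=env.get_obs(); print(o['t'],o['qpos'],o['eef_pos'])
can=np.concatenate([cv2.resize(wload(n)[0][...,::-1],(400,300),interpolation=cv2.INTER_AREA) for n in('w_st','w_rk')],1)
cv2.imwrite('pics/w1.png',can)
E
```

```text
2.2833 [-4.98568437e-01 -1.63223589e-01  1.90008015e+00 -3.64345168e-05
  1.40495618e+00 -2.06882933e-01]
4.125 [ 2.16182945e-01  7.48982852e-02  1.63228970e+00 -1.69602590e-04
  1.43333160e+00  2.18371698e-01] [548.4505979  235.68170825 260.69876158]
```

View pics/w1.png

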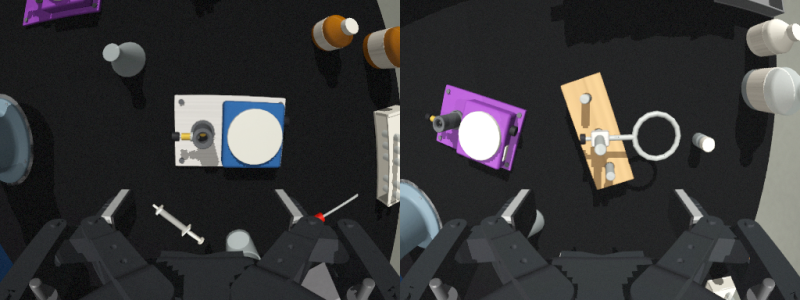

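The left half shows the holder mouth at (203,134), its brass plunger at (186,135) and the white plate at (255,136). The right half shows the ring post top near (600,145), the ring at (657,136) and the spares at (586,98) and (609,172). Now to measure these.

Run:
```python
from h import *
np.set_printoptions(precision=1,suppress=True)
def circ(o,D,m,z):
    c=max(cv2.findContours(m.astype(np.uint8),0,cv2.CHAIN_APPROX_NONE)[0],key=cv2.contourArea)[:,0]
    r=D[c[:,1],c[:,0]]; P=(o+r*((z-o[2])/r[:,2])[:,None])[:,:2]
    A=np.c_[2*P,np.ones(len(P))]; s=np.linalg.lstsq(A,(P**2).sum(1),rcond=None)[0]; R0=np.sqrt(s[2]+s[0]**2+s[1]**2)
    return s[:2],R0,np.abs(np.hypot(*(P-s[:2]).T)-R0).max()
p,d,*_=wload('w_st'); o,D,W=wrays('w_st'); z=W[...,2]; f=p.astype(int)
v,u=np.indices(z.shape); near=lambda a,b,r:np.hypot(u-a,v-b)<r
m=near(326,174,50)&(f.min(2)>190)&(abs(z-58)<8); disc=circ(o,D,m,58); print('disc',disc,np.median(z[m]))
m=near(258,172,24)&(z>70)&(z<84)&(f.max(2)<150); 
print('rim',circ(o,D,m,76),np.median(W[m],0),m.sum())
pr=wproj('w_st',[477,-131,76]); print(pr)
p,d,*_=wload('w_rk'); o,D,W=wrays('w_rk'); z=W[...,2]; f=p.astype(int)
m=near(256,184,40)&(z>168)&(z<188); vv,uu=np.nonzero(m); print('top',m.sum(),circ(o,D,m,177),W[m].mean(0),uu.mean(),vv.mean())
m=near(328,174,40)&(z>96)&(z<120)&(u>292); c=circ(o,D,m,107); print('ring outer',c,np.median(z[m]),m.sum())
ang=np.arctan2(W[m][:,1]-c[0][1],W[m][:,0]-c[0][0])
P=W[m]; A=np.c_[P[:,:2]-P[:,:2].mean(0),np.ones(len(P))]; print('ring plane',np.linalg.lstsq(A,P[:,2],rcond=None)[0].round(4), P.std(0))
for a,b in((238,126),(268,220)):
    m=near(a,b,16)&(z>104)&(z<122); print('spare',m.sum(),circ(o,D,m,112) if m.sum()>10 else '')
# crops
a=cv2.resize(wload('w_st')[0][130:220,200:380,::-1],(800,400),interpolation=2)[:, :]
b=cv2.resize(p[80:260,190:370,::-1],(600,600),interpolation=2)
can=np.zeros((600,800,3),np.uint8); can[:300,:400]=cv2.resize(a,(400,200))[:200].__class__ and cv2.copyMakeBorder(cv2.resize(a,(400,200)),0,100,0,0,0); can[:400,400:]=cv2.resize(b,(400,400))
cv2.imwrite('pics/w2.png',can)
```

```text
disc (array([ 557.8, -157.6]), np.float64(44.43809942646376), np.float64(0.9815855781634113)) 57.07857226303116
rim (array([ 477.4, -132.7]), np.float64(15.488299710828905), np.float64(0.8969490268573619)) [ 477.3 -133.    74.6] 452
[258.6 175.7]
top 206 (array([546.3, 238.1]), np.float64(7.008570403880502), np.float64(0.9658623486770015)) [546.4 237.7 175.3] 256.33009708737865 190.44174757281553
ring outer (array([627.8, 239.9]), np.float64(36.953530751277896), np.float64(3.431119908329755)) 106.89016589708132 1246
ring plane [ -0.   -0.  106.8] [24.2 23.4  1.4]
spare 127 (array([523.7, 293.8]), np.float64(6.466356133475676), np.float64(0.7625065963216429))
spare 123 (array([561.1, 181.4]), np.float64(7.005156526428593), np.float64(0.971663747592781))
```

View pics/w2.png

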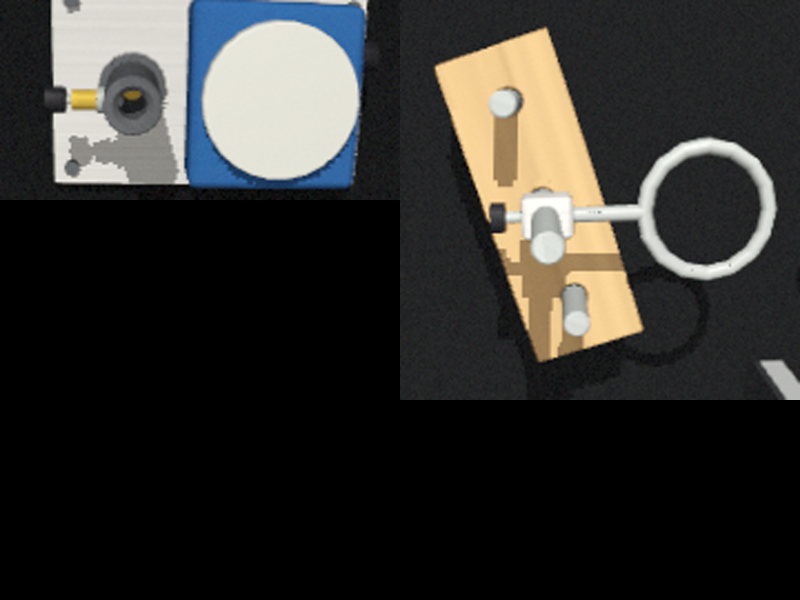

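The crop shows the rack with its ring post leaning slightly toward the ring, thumbscrew at (498,218) and ring at (708,208), plus the holder mouth at (131,100). Sizes check out: rim r 15.5, plate r 44.4, post r 7.0, and bore to plate 84.2 mm against 85. I'll refine the ring yaw and then grasp, with the fingers closing along the ring direction, which straightens the lean.

```bash
cat >> h.py <<'E'
def ringfit(n,zr,guess):
    o,D,W=wrays(n); z=W[...,2]; m=(abs(z-zr)<10)&(np.hypot(W[...,0]-guess[0],W[...,1]-guess[1])<46)&(np.hypot(W[...,0]-guess[0],W[...,1]-guess[1])>22)
    r=D[m]; P=(o+r*((zr-o[2])/r[:,2])[:,None])[:,:2]; c=np.array(guess,float); 
    for k in range(15): # mid-line radius 34, outer/inner cut keeps the bar only
        e=P-c; h=np.hypot(*e.T); g=abs(h-34)<6-0.1*k
        A=np.c_[2*P[g],np.ones(g.sum())]; s=np.linalg.lstsq(A,(P[g]**2).sum(1),rcond=None)[0]; c=s[:2]
    Q=W[m][g]; A=np.c_[Q[:,:2]-c,np.ones(len(Q))]; pl=np.linalg.lstsq(A,Q[:,2],rcond=None)[0]
    return c,np.sqrt(s[2]+c@c),pl,g.sum()
E
python3 - <<'E'
from h import *
c,r,pl,n=ringfit('w_rk',107,[630,240]); print(c,r,pl,n)
psi=np.arctan2(c[1]-238.1,c[0]-546.3); print('psi',psi)
a=psi+np.pi/2
env.move_ptp([545.7,238.1,200],q(a)); env.line_to([545.7,238.1,131],velocity=120)
o=env.get_obs(); print(o['eef_pos'],o['wrist_force'])
env.gripper_close(60); env.pause(.2); o=env.get_obs(); print(o['t'],o['eef_pos'],o['gripper_width'],o['grip_force'],o['wrist_force'],o['torque'])
E
```

```text
[628.04393585 239.99184977] 33.63580793947165 [-2.67646375e-02 -2.17156212e-03  1.06869345e+02] 1178
psi 0.023139479205821847
[546.59232352 238.30480033 132.26269515] [ 0.29426302  0.08253546 -0.28883354]
6.0833 [545.91495864 238.15403497 131.35602357] 10.754130331260994 58.594706654548645 [0.18371879 0.08279535 3.19126325] [-0.00794537  0.08962126 -0.0201396 ]
```

Run:
```python
from h import *
o=env.get_obs(); p=o['eef_pos']; a=0.0231+np.pi/2
env.line_to([545.9,238.15,200],velocity=80); print(env.get_obs()['wrist_force'])
env.line_to([545.9,238.15,265],velocity=150); env.pause(.15)
wgrab('w_h1'); o=env.get_obs(); print(o['t'],o['eef_pos'],o['gripper_width'],o['wrist_force'],o['torque'])
dz=o['eef_pos'][2]-131.36
print(ringfit('w_h1',107+dz,[630,240]))
pr=wproj('w_h1',[545.9,238.15,12+dz]); print(pr)
P=wload('w_h1')[0]; cv2.imwrite('pics/h1.png',cv2.resize(P[100:300,130:400,::-1],(800,593),interpolation=2))
```

```text
[ 0.33700712  0.32900405 -2.23547885]
7.8833 [545.09257965 237.95117529 263.20198533] 10.748435959849337 [-0.72195792  0.27398064 -2.48924009] [-0.0523771   0.00369262 -0.01986039]
(array([627.06009473, 240.24215837]), np.float64(33.60338877801403), array([-1.66372594e-02, -4.70618759e-03,  2.39115157e+02]), np.int64(2538))
[260.08771541 184.40438239]
```

View pics/h1.png

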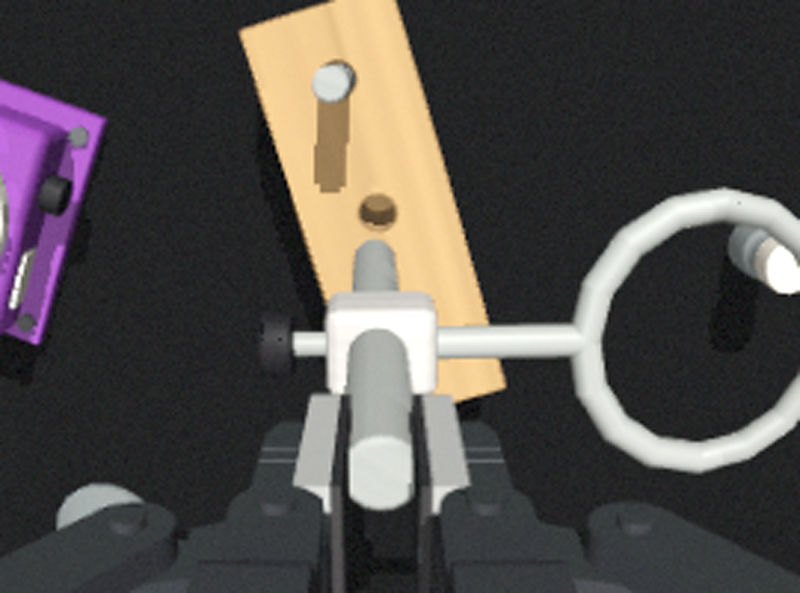

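The view shows the post held square between the pads, with its top at (381,480), foot at (375,245) and ring at (700,330), and the empty bore behind it. I'll measure the foot and top for residual lean.

```bash
cat >> h.py <<'E'
def held(n,zf):
    o,D,W=wrays(n); z=W[...,2]; v,u=np.indices(z.shape); out=[]
    g=(u>235)&(u<285)&(v>170)&(v<285)
    for lo,hi in((zf+2,zf+30),(zf+108,zf+158),(zf+160,zf+172)):
        m=g&(z>lo)&(z<hi)&(abs(W[...,0]-wload(n)[2][0])<13)&(abs(W[...,1]-wload(n)[2][1])<14)
        rows=[]
        for r in range(170,285):
            k=np.nonzero(m[r])[0]
            if len(k)<5: continue
            ray=D[r,k[[0,-1]]]; 
            zz=np.nanmean(z[r,k]); P=o+ray*((zz-o[2])/ray[:,2])[:,None]; rows.append([*P.mean(0),np.linalg.norm(P[1]-P[0])])
        rows=np.array(rows); out.append((np.median(rows,0),len(rows)) if len(rows) else None)
    return out
E
python3 - <<'E'
from h import *
np.set_printoptions(precision=2,suppress=True)
p,d,pos,rot=wload('w_h1'); print(pos,R.from_quat(rot).apply([0,0,1]),R.from_quat(rot).apply([1,0,0]))
for s in held('w_h1',143.8): print(s)
o,D,W=wrays('w_h1')
print(W[240:280:4,258])
# foot: lowest visible edge of near side
print(W[176:200:2,257])
# wide-baseline check: top/scene cameras
for n in('top','scene'): grab(n)
for n in('top','scene'):
    P,dd=load(n); Wc=cloud(n,dd); k=(np.hypot(Wc[...,0]-545,Wc[...,1]-238)<14)
    for lo,hi in((148,165),(165,200),(200,225),(252,262)):
        m=k&(Wc[...,2]>lo)&(Wc[...,2]<hi); print(n,lo,m.sum(),Wc[m].mean(0) if m.any() else '')
E
```

```text
[544.99 237.92 262.95] [-0. -0. -1.] [-0.02  1.   -0.  ]
(array([541.82, 242.3 , 160.62,  11.21]), 7)
(array([543.99, 242.5 , 280.14,  11.39]), 34)
(array([544.72, 240.68, 308.  ,  11.38]), 36)
[[544.24 243.48 297.61]
 [544.27 243.03 301.68]
 [544.29 243.14 306.69]
 [544.34 241.28 307.35]
 [544.38 239.3  307.79]
 [544.44 236.82 307.25]
 [544.5  234.48 307.09]
 [544.55 232.79 308.2 ]
 [547.71  53.33  -3.83]
 [547.88  47.22  -0.72]]
[[542.32 228.64  51.38]
 [542.42 228.41  63.59]
 [542.48 226.28  65.98]
 [542.73 243.4  156.86]
 [542.79 243.33 165.43]
 [542.85 243.15 172.99]
 [542.91 243.57 182.66]
 [542.96 243.47 189.69]
 [543.01 243.73 197.75]
 [543.06 243.53 203.65]
 [543.11 243.57 210.11]
 [543.16 247.68 231.13]]
top 148 11 [539.12 232.76 158.33]
top 165 24 [539.89 232.61 183.94]
top 200 12 [541.08 232.4  206.79]
top 252 10 [541.   232.51 256.85]
scene 148 29 [549.01 239.85 158.52]
scene 165 68 [549.34 240.04 182.9 ]
scene 200 43 [549.41 240.17 208.98]
scene 252 24 [550.8  240.02 256.86]
```

Run:
```python
from h import *
np.set_printoptions(precision=2,suppress=True)
o,D,W=wrays('w_h1'); z=W[...,2]; p=wload('w_h1')[0].astype(int)
# top face circle
v,u=np.indices(z.shape); m=(z>303)&(z<315)&(abs(W[...,0]-544.5)<9)&(W[...,1]<244)&(W[...,1]>226)
r=D[m]; P=(o+r*((308.3-o[2])/r[:,2])[:,None])[:,:2]; print('topface',m.sum(),P.mean(0),cv2.minEnclosingCircle(P.astype(np.float32)),P.min(0),P.max(0))
# rod centreline
m=(abs(z-239)<8)&(W[...,0]>563)&(W[...,0]<588)&(abs(W[...,1]-239)<8); r=D[m]; P=(o+r*((239-o[2])/r[:,2])[:,None])[:,:2]
print('rod',m.sum(),P.mean(0), 'dir',cv2.fitLine(P.astype(np.float32),cv2.DIST_HUBER,0,.01,.01).ravel())
c=np.array([627.06,240.24]); e=c-P.mean(0); print('yaw ring-rod',np.arctan2(e[1],e[0]))
# station edges: plate edge yaw via minAreaRect of the blue stirrer top & white base plate
p,d,*_=wload('w_st'); o,D,W=wrays('w_st'); z=W[...,2]
m=(W[...,0]>400)&(W[...,0]<650)&(W[...,1]>-240)&(W[...,1]<-60)&(z>5)&(z<95)
k=max(cv2.findContours(m.astype(np.uint8),0,1)[0],key=cv2.contourArea)[:,0]
h=cv2.convexHull(k)[:,0]; r=D[h[:,1],h[:,0]]; P=(o+r*((10-o[2])/r[:,2])[:,None])[:,:2]; print(cv2.minAreaRect(P.astype(np.float32)))
```

```text
topface 590 [544.63 238.1 ] ((543.37353515625, 235.0103759765625), 11.36519718170166) [539.   224.46] [550.59 245.56]
rod 386 [575.65 238.12] dir [  1.     0.02 575.58 238.09]
yaw ring-rod 0.04118333873994621
((526.2495727539062, -149.07662963867188), (131.3942413330078, 215.12319946289062), 72.94505310058594)
```

Wrist and scene views agree on a residual lean of about 0.0175 rad toward the ring. I'll cancel it with the tool attitude and carry the post over the holder.

```bash
cat >> h.py <<'E'
def att(phi_tool,lean,phi):  # tool down at yaw, tilted so a post leaning `lean` along ring dir phi becomes upright
    return (R.from_rotvec(-lean*np.array([-np.sin(phi),np.cos(phi),0]))*R.from_quat(q(phi_tool))).as_quat()
E
python3 - <<'E'
from h import *
np.set_printoptions(precision=2,suppress=True)
A=att(1.262,.0175,-.299); 
env.line_to([478.4,-133,265],A,velocity=220); env.line_to([478.4,-133,219],velocity=100); env.pause(.2)
wgrab('w_h2'); o=env.get_obs(); print(o['t'],o['eef_pos'],o['gripper_width'],o['wrist_force'],o['torque'],R.from_quat(o['ee_rot']).apply([[0,0,1],[1,0,0]]))
zf=o['eef_pos'][2]-119.4; print('zf',zf)
print(ringfit('w_h2',zf+95,[558,-157]))
P=wload('w_h2')[0]; cv2.imwrite('pics/h2.png',cv2.resize(P[100:300,130:400,::-1],(800,593),interpolation=2))
for n in('top','scene'): grab(n)
e=np.array([np.cos(-.299),np.sin(-.299)])
for n in('top','scene'):
    P,dd=load(n); Wc=cloud(n,dd); k=(np.hypot(Wc[...,0]-478,Wc[...,1]+133)<14)
    for lo,hi in((-10,-2),(2,20),(20,45),(45,75),(108,118)):
        m=k&(Wc[...,2]>zf+lo)&(Wc[...,2]<zf+hi); w=Wc[m].mean(0) if m.any() else np.zeros(3); print(n,lo,m.sum(),w,'along',w[:2]@e,'across',w[:2]@[-e[1],e[0]])
E
```

```text
10.7083 [ 478.82 -133.25  219.82] 10.79237742321798 [-0.75  0.1  -2.25] [-0.05  0.07 -0.03] [[ 0.02 -0.01 -1.  ]
 [ 0.3   0.95 -0.  ]]
zf 100.42165640039042
(array([ 558.67, -159.31]), np.float64(33.93912877659313), array([  0.  ,  -0.  , 197.93]), np.int64(2639))
top -10 0 [0. 0. 0.] along 0.0 across 0.0
top 2 0 [0. 0. 0.] along 0.0 across 0.0
top 20 0 [0. 0. 0.] along 0.0 across 0.0
top 45 0 [0. 0. 0.] along 0.0 across 0.0
top 108 0 [0. 0. 0.] along 0.0 across 0.0
scene -10 0 [0. 0. 0.] along 0.0 across 0.0
scene 2 22 [ 482.4  -129.55  113.11] along 499.15899683103237 across 18.293839931812414
scene 20 31 [ 483.11 -129.73  132.49] along 499.88914355266127 across 18.331091383237798
scene 45 45 [ 482.89 -129.51  159.28] along 499.61498501098805 across 18.483694622548853
scene 108 19 [ 482.07 -129.7   213.8 ] along 498.8869555183133 across 18.059197286563705
```

View pics/h2.png

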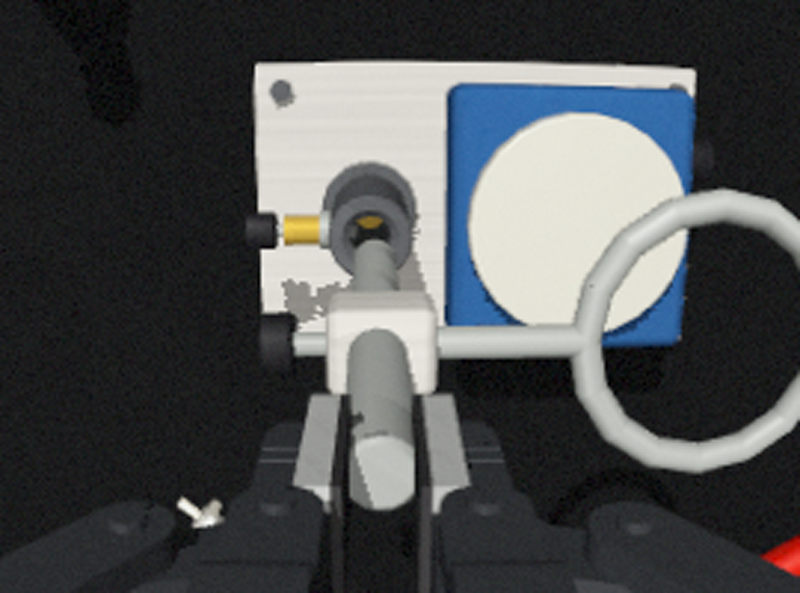

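The view shows the foot at (374,245) just above the holder mouth at (369,230), with the rod parallel to the plate edge. I'll compare foot and mouth numerically in this same image.

Run:
```python
from h import *
np.set_printoptions(precision=2,suppress=True)
o,D,W=wrays('w_h2'); z=W[...,2]; p,_,pos,rot=wload('w_h2'); zf=100.4
e=np.array([np.cos(-.299),np.sin(-.299)]); n=np.array([-e[1],e[0]]); L=np.stack([(W[...,0]-pos[0])*e[0]+(W[...,1]-pos[1])*e[1],(W[...,0]-pos[0])*n[0]+(W[...,1]-pos[1])*n[1]],-1)
loc=lambda P:(P-pos[:2])@np.c_[e,n]
def pl(m,zz): r=D[m]; return loc((o+r*((zz-o[2])/r[:,2])[:,None])[:,:2])
# rim: upper half visible; fit circle to outer boundary
m=(abs(z-76)<5)&(np.hypot(*(np.moveaxis(L,-1,0)))<22)&(p.max(2)<140)
P=pl(m,76); h=cv2.convexHull(P.astype(np.float32))[:,0]; h=h[h[:,1]>-2]
A=np.c_[2*h,np.ones(len(h))]; s=np.linalg.lstsq(A,(h**2).sum(1),rcond=None)[0]; print('mouth rel tcp',s[:2],np.sqrt(s[2]+s[:2]@s[:2]),m.sum(), 'bounds',P.min(0),P.max(0))
# post bands
for lo,hi in((0,8),(8,16),(16,40),(40,70),(112,150),(158,170)):
    m=(z>zf+lo)&(z<zf+hi)&(abs(L[...,0])<10)&(abs(L[...,1])<12)
    if m.sum()<5: print(lo,m.sum());continue
    q_=L[m]; a=[]
    for r in np.unique(np.nonzero(m)[0]):
        k=np.nonzero(m[r])[0]; a.append([L[r,k,0].min(),L[r,k,0].max(),L[r,k,1].max(),z[r,k].mean()])
    a=np.array(a); print(lo,m.sum(),'along c',np.median((a[:,0]+a[:,1])/2),'w',np.median(a[:,1]-a[:,0]),'near side across',np.median(a[:,2]),'z',a[:,3].min(),a[:,3].max())
from math import *
c,r,plq,_=ringfit('w_h2',zf+95,[558,-157]); print('ring',loc(c),'tilt',plq*1e3)
print('disc',loc(np.array([557.8,-157.6])),'mouth0',loc(np.array([477.4,-132.7])))
```

```text
mouth rel tcp [-1.4   0.46] 15.604548377144082 382 bounds [-16.59 -14.  ] [14.25 16.18]
0 8 along c -2.393767465854147 w 2.982636580191656 near side across 3.6091884298137993 z 107.39416630040202 107.65449091819141
8 22 along c -0.1615308506937262 w 7.879847109975947 near side across 4.213716496612044 z 108.64305059633017 114.9381426051936
16 82 along c -0.6354756775068351 w 11.274677638337026 near side across 5.335480034278032 z 117.74997051620593 138.55658076459946
40 120 along c -0.4376856147747037 w 11.431731787399043 near side across 5.535156337844526 z 141.9286575442327 165.02144610107777
112 458 along c -0.8050314630227637 w 12.155947153511764 near side across 5.700662046933318 z 212.7257455790596 249.69862787410497
158 816 along c -1.16508244566001 w 10.883289369976609 near side across 4.807094818419138 z 258.89714488662906 268.4831889012966Traceback (most recent call last):
  File "<stdin>", line 20, in <module>
  File "<stdin>", line 5, in <lambda>
    res = self.concatenate(tuple(objs), axis=axis)
ValueError: all the input array dimensions except for the concatenation axis must match exactly, but along dimension 0, the array at index 0 has size 1 and the array at index 1 has size 2
```

The post is upright to within 0.003 rad. The ray-based offsets call for about -0.8 mm along and +1.2 mm across, which also centres the ring on the plate. I'll apply that and then do a guarded insertion past the plunger.

Run:
```python
from h import *
np.set_printoptions(precision=2,suppress=True)
def s(l,h=None):
    o=env.get_obs(); print(l,h,'t',round(o['t'],2),o['eef_pos'],'F',o['wrist_force'],'T',o['torque'],'foot',round(o['eef_pos'][2]-119.4,2),round(o['gripper_width'],2))
x,y=478.0,-131.6
env.line_to([x,y,197.5],velocity=60); env.pause(.1); s('above')
h=env.line_to([x,y,187.5],velocity=20,force_limit=6); s('in mouth',h)
```

```text
above None t 11.42 [ 478.19 -131.7   197.75] F [-0.14 -0.09 -3.25] T [0.03 0.02 0.05] foot 78.35 10.81
in mouth False t 12.07 [ 478.01 -131.6   187.48] F [ 0.22  0.26 -2.16] T [0.01 0.04 0.09] foot 68.08 10.87
```

Run:
```python
from h import *
np.set_printoptions(precision=2,suppress=True)
def s(l,h=None):
    o=env.get_obs(); print(l,h,'t',round(o['t'],2),o['eef_pos'],'F',o['wrist_force'],'T',o['torque'],'foot',round(o['eef_pos'][2]-119.4,2),round(o['gripper_width'],2))
x,y=478.0,-131.6
for z in(182,178,174,171,169):
    h=env.line_to([x,y,z],velocity=15,force_limit=22); s(z,h)
    if h: break
```

```text
182 False t 12.58 [ 477.95 -131.56  181.9 ] F [-0.22  0.02 -1.29] T [ 0.03  0.05 -0.  ] foot 62.5 10.66
178 False t 13.0 [ 478.01 -131.6   177.94] F [-0.11 -0.14 -1.88] T [ 0.02 -0.06  0.04] foot 58.54 10.82
174 False t 13.42 [ 478.09 -131.66  173.99] F [-0.12 -0.42 -0.47] T [-0.01 -0.2  -0.02] foot 54.59 10.63
171 False t 13.77 [ 478.53 -131.88  171.76] F [-0.31 -0.23  2.68] T [-0.08 -0.2   0.04] foot 52.36 10.88
169 False t 14.05 [ 477.93 -131.57  168.79] F [0.55 0.63 0.66] T [-0.05 -0.21  0.02] foot 49.39 10.39
```

Run:
```python
from h import *
np.set_printoptions(precision=2,suppress=True)
def s(l,h=None):
    o=env.get_obs(); print(l,h,'t',round(o['t'],2),o['eef_pos'],'F',o['wrist_force'],'T',o['torque'],'foot',round(o['eef_pos'][2]-119.4,2),round(o['gripper_width'],2)); return o
x,y=478.0,-131.6; z=169
while z>143:
    z-=2; h=env.line_to([x,y,z],velocity=8,force_limit=6); o=s(z,h)
    if h or o['wrist_force'][2]>6.5: break
```

```text
167 False t 14.45 [ 478.27 -131.74  167.28] F [ 0.65 -0.3   4.17] T [-0.14 -0.2   0.  ] foot 47.88 10.72
165 False t 14.85 [ 478.05 -131.62  164.93] F [ 1.6  -0.    4.54] T [-0.08 -0.22  0.02] foot 45.53 10.48
163 False t 15.25 [ 477.82 -131.49  162.59] F [ 1.65 -0.56  2.49] T [-0.09 -0.34  0.01] foot 43.19 10.91
161 False t 15.65 [ 477.94 -131.56  160.79] F [ 1.41 -0.4   1.69] T [-0.15 -0.33 -0.04] foot 41.39 10.72
159 False t 16.05 [ 478.06 -131.63  158.95] F [1.38 0.34 3.17] T [-0.14 -0.34 -0.03] foot 39.55 10.81
157 False t 16.45 [ 477.87 -131.48  156.64] F [0.28 0.67 2.08] T [-0.15 -0.38  0.02] foot 37.24 10.84
155 False t 16.85 [ 477.96 -131.55  154.79] F [1.72 0.11 2.17] T [-0.16 -0.28 -0.03] foot 35.39 10.65
153 False t 17.25 [ 478.04 -131.61  152.92] F [ 1.92 -0.64  2.45] T [-0.16 -0.34  0.03] foot 33.52 10.9
151 False t 17.65 [ 477.81 -131.48  150.56] F [ 1.74 -0.47  1.96] T [-0.21 -0.45 -0.01] foot 31.16 11.09
149 False t 18.05 [ 477.89 -131.52  148.71] F [ 2.04 -0.87  1.61] T [-0.17 -0.4   0.01] foot 29.31 10.67
147 False t 18.45 [ 478.01 -131.59  146.85] F [ 1.62 -0.13  1.93] T [-0.14 -0.43  0.02] foot 27.45 10.79
145 False t 18.85 [ 478.09 -131.63  144.95] F [ 1.82 -0.74  3.75] T [-0.15 -0.43  0.01] foot 25.55 10.88
143 True t 19.07 [ 478.68 -131.94  144.94] F [ 0.52 -0.02  1.65] T [-0.09 -0.12 -0.  ] foot 25.54 10.69
```

A firm rise came at foot z of about 25.5, which is 50.5 mm below the rim and inside the stop's range. One gentle re-probe will confirm it.

Run:
```python
from h import *
np.set_printoptions(precision=2,suppress=True)
def s(l,h=None):
    o=env.get_obs(); print(l,h,'t',round(o['t'],2),o['eef_pos'],'F',o['wrist_force'],'T',o['torque'],'foot',round(o['eef_pos'][2]-119.4,2),round(o['gripper_width'],2)); return o
env.pause(.2); s('hold')
h=env.line_to([478,-131.6,142.5],velocity=5,force_limit=6); s('probe',h); env.pause(.1); s('hold')
wgrab('w_h3')
c=ringfit('w_h3',25.5+95,[558,-157]); print(c)
P=wload('w_h3')[0]; cv2.imwrite('pics/h3.png',cv2.resize(P[100:300,130:400,::-1],(800,593),interpolation=2))
```

```text
hold None t 19.27 [ 478.79 -131.99  144.93] F [ 1.11 -0.88  0.  ] T [-0.01 -0.1   0.03] foot 25.53 10.63
probe True t 19.71 [ 479.22 -132.21  144.9 ] F [-0.67  0.6   2.31] T [-0.    0.01 -0.04] foot 25.5 11.06
hold None t 19.81 [ 479.26 -132.21  144.92] F [ 0.78 -0.64  3.58] T [0.03 0.15 0.03] foot 25.52 10.51
(array([ 558.83, -158.18]), np.float64(33.936243785212376), array([  0.  ,  -0.01, 122.91]), np.int64(2629))
```

View pics/h3.png

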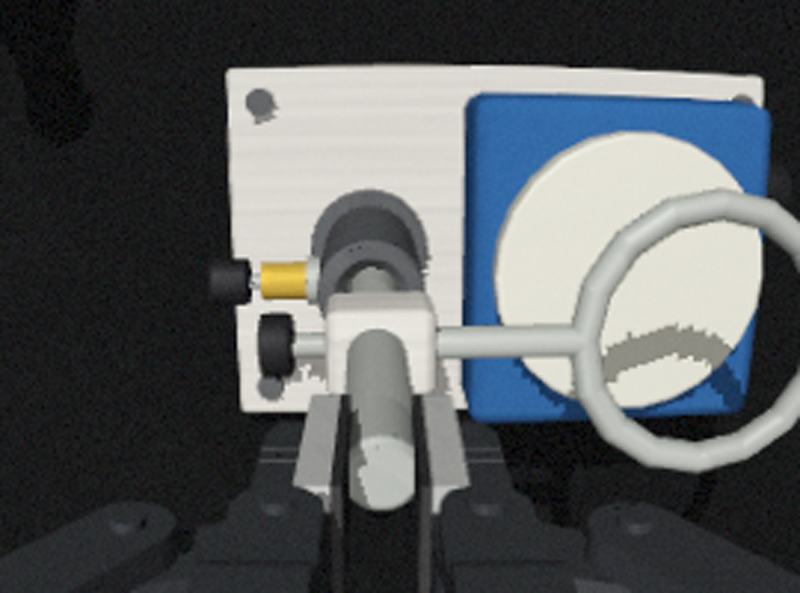

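The probe triggered at the same height (144.9), so the post is on the stop and has not moved it. The view shows the rod parallel to the station axis and the boss clear of the rim; the ring-to-plate offset is about 1.2 mm. Release, retreat and check.

Run:
```python
from h import *
np.set_printoptions(precision=3,suppress=True)
env.gripper_open(); o=env.get_obs(); print(o['t'],o['eef_pos'],o['wrist_force'],o['gripper_width'])
p=o['eef_pos']; env.line_to([p[0],p[1],235],velocity=120); env.move_ptp([p[0],p[1],240],q(1.262)); env.pause(.3); wgrab('w_f'); print(env.get_obs()['t'],env.get_obs()['eef_pos'],env.get_obs()['wrist_force'])
c,r,pl,n=ringfit('w_f',120.5,[558,-157]); print('ring',c,r,pl,n)
o,D,W=wrays('w_f'); z=W[...,2]; m=(z>183)&(z<197)&(np.hypot(W[...,0]-478,W[...,1]+132)<15)
r=D[m]; P=(o+r*((190.5-o[2])/r[:,2])[:,None])[:,:2]; print('top',m.sum(),P.mean(0),cv2.minEnclosingCircle(P.astype(np.float32)),np.median(z[m]))
can=np.concatenate([cv2.resize(wload('w_f')[0][100:280,170:410,::-1],(480,360),interpolation=2)],1)
P,dd=grab('scene'); b=cv2.resize(P[150:260,180:290,::-1],(320,320),interpolation=2)
can=np.concatenate([can,cv2.copyMakeBorder(b,0,40,0,0,0)],1); cv2.imwrite('pics/f.png',can)
Wc=cloud('scene',dd)
for lo,hi in((80,108),(133,150),(150,170),(170,186)):
    m=(np.hypot(Wc[...,0]-481,Wc[...,1]+129)<14)&(Wc[...,2]>lo)&(Wc[...,2]<hi); print(lo,m.sum(),Wc[m].mean(0))
```

```text
20.5667 [ 479.164 -132.157  144.657] [-0.453 -0.247 -0.53 ] 85.31823947509484
22.0667 [ 479.065 -132.1    239.824] [0.571 0.371 0.651]
ring [ 559.048 -158.261] 33.86242179587442 [ -0.003  -0.003 122.523] 1451
top 260 [ 478.877 -132.207] ((478.7646789550781, -132.1796875), 7.588316440582275) 189.33679582467653
80 34 [ 482.963 -128.437   93.543]
133 26 [ 483.285 -128.078  141.412]
150 29 [ 483.779 -128.656  160.354]
170 23 [ 483.458 -128.11   178.174]
```

View pics/f.png

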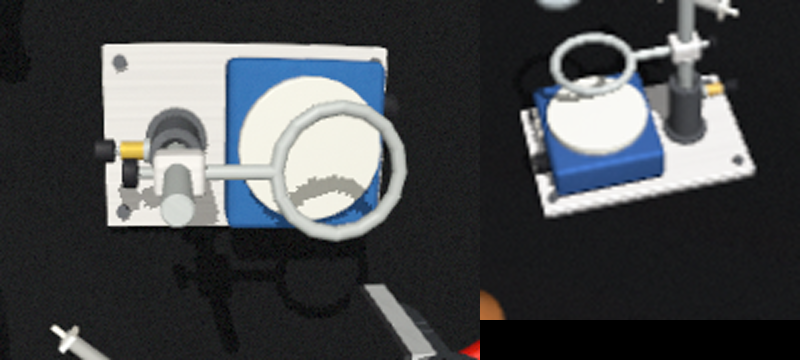

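The final view shows the post upright in the holder and released. Its ring is about 1.4 mm off the plate centre and its tilt is under 0.006 rad.

```bash
python3 -c "
from workcell import env; print(env.hand_in())"
```

```text
the job is handed in; nothing more can be done
None
```

I handed the job in at about 22 s of the 40 s allowed: the ring post stands released and upright (tilt under 0.006 rad) on the felt depth stop about 50 mm below the rim, with its ring about 1.4 mm off the plate centre by my measurement; I haven't seen a verdict.

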